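# Thread the lid onto the leaning storage jar

### The arm

A 6-joint arm with a two-finger parallel gripper is mounted at the origin on the work surface. World frame = base frame: x ahead of the robot, y to its left, z up, the work surface at z = 0. Lengths are in mm, angles in rad, forces in N, time in s.
With the tool pointing down it reaches from about 375 to 925 mm from the base axis. Payload 5.7 kg.
Tool frame: the origin (TCP) lies between the finger pads; the fingertips stand 14 mm ahead of it and the grasp point (between the pads) lies 5 mm behind it; z points along the fingers, y is the line along which they close (so a half turn about z gives the same grasp; the last joint's range is limited). The gripper opens to 85 mm and grips with 20 to 120 N. Pads are 22 mm wide; open, the fingers measure 114 mm over their backs; the gripper's body (76 mm by 85 mm) begins 54 mm behind the grasp point. The pads swing forward as they close: fully open they stand 13 mm farther back than shut.
Start: joints at [-1.311, 0.359, 1.51, -0, 1.272, -0.115], TCP at [219.635, -558.324, 245.267] pointing down, gripper open.
Joint ranges: [-2.97, 2.97], [-1.01, 2.36], [0.21, 2.38], [-0.96, 4.11], [0.2, 2.71], [-2.98, 2.98]. Speed limits (rad/s): [2.39, 2.39, 3.14, 3.14, 3.14, 3.14].

### API

Orientations are given as a unit quaternion [x, y, z, w].
In Python, from bench import ctrl gives the robot as it stands.
- The arm moves only by the tool drive_tool, never from a script. Its argument "moves" is a list that holds one entry, the list of rows, each a list of 6 numbers: the shift along the world's x, y, z in m, then the turn, a rotation vector about the world's x, y, z in degrees. In form: [[[x, y, z, rx, ry, rz], ...]]. A call has 1 to 5 rows; each row shifts and turns the commanded pose from where the row before left it; what a row does not reach is not made up. A row lasts 1/10 s, in which the tool goes at most 50 mm and 8.59 degrees, less where a joint would pass 70% of its speed; a pose out of reach is approached as far as the arm can. A call with a gripper value outside its range is refused whole. "fingers" is the opening, from 0 (shut) to 1 (fully open), set as the call begins (left out, the last holds). The fingers move at their own pace and stop on an object; the grip force is fixed at half the most. Time passes only in rows, so rows that do not move let the fingers close. It gives the time, the measured TCP pose, the force, the opening and the grip force at its end, in the units of the state.
- ctrl.read_state(): the state, without advancing time (a new reading comes with each control period).
- ctrl.capture(name): name is "side" or "top"; returns a dict with "frame" (480x640x3 uint8, red, green, blue), "vertical_fov" (degrees; the focal length in pixels is half the picture's height over the tangent of half this angle, whatever the lens; pixels are square), "cx", "cy" (the principal point, pixels), "rvec" (rotation vector, rad) and "tvec" (3), from world to camera coordinates, as OpenCV has them. Camera axes: x right, y down, z forward; pixel columns grow to the right and rows downward; lengths in mm; the calibration is good to about 2 mm. A picture is of the moment at which its call begins. There is no depth.
- ctrl.job_done(): hands the job in; it is judged then, once.
Trained networks look in the newest picture that a camera, given by its name, has taken for a name from the list of things; names that differ only in an ending like _2 or _b are one class to them, and where a whole thing is asked for, a point or a joint stands for the part that bears it (a point fixed in the world has none). Each returns a list of dicts, best first, with "score" (0 to 1); they miss things now and then, are a little off and sometimes report something else, mostly with a low value. They report only what shows in the picture. A call takes as long as a camera call. They do not tell look-alikes from the thing itself.
- ctrl.silhouettes(camera, label): "pixels" (480x640 bool, what is visible of it) and "rect" ([left, top, right, bottom] in pixels, round what is visible of it).
The state is a dict: "time": time; "joints": joint angles; "joint_vel": joint speeds; "tau": joint torques, N m; "eef_pos": TCP position; "tool_rot": TCP orientation; "force": force on the tool from outside, world axes, zero at the start; "ft_torque": the same for the moment, N m; "gripper_width": opening from 0.0 (shut) to 1.0 (fully open); "gripper_force": force on a finger pad.
Only numpy, scipy, OpenCV 4.12 (cv2) and the standard library are available. Lean on these libraries where they do the work, as an engineer would, in place of code of your own. Each camera call takes 0.05 s, during which the arm holds its last target. There are 200 camera calls.

### The job

Put the steel lid on the storage jar that leans in its wooden cradle: rest it squarely on top of the jar's thread with its red dots about midway between the jar's blue dots. Keeping it resting there, turn it backwards (anticlockwise, looking down on the lid) until the thread drops into place, then screw it down clockwise as far as it goes and let go. Leave the mug, bowl and soap bottle where they stand.

Things in the scene. Friction and masses are not known exactly. Their poses are not given: they have to be found in the camera images.
- jar: White ceramic jar, 112 mm across, fixed in a low wooden cradle, leaning 28 degrees (0.49 rad) from vertical roughly towards the robot; place and yaw vary. Origin: centre of its underside; z runs along the jar's axis out of the mouth, x through one blue dot. Flat shoulder at z = 115 mm, above it a neck 68 mm across with a dark mouth at z = 143 mm and a grey thread round it, 80 mm across.
- jar_thread (a point): On the jar's axis, level with the flat top of the thread (jar z = 133 mm). Three-start thread; for each start, clockwise from its blue dot (seen from above the mouth): -20 to 25 degrees open entry, 25 to 95 a ridge with flat top, over a groove that falls clockwise; 95 to 100 a post up to jar z = 139 mm that stops the lid, on the ridge as in the groove.
- jar_seat (a point): On the jar's axis (jar z = 119 mm), where the lid's origin is when fully home. Along the axis the lid's origin is 13 mm above this while it rests on top of the thread, 4 mm above it after dropping in an entry, and 0 to 1 mm above it when screwed home, the red dots then about 87 degrees clockwise of the blue dots.
- jar_dot (a point): One of three blue dots, 5.6 mm wide and 120 degrees apart, on the jar's shoulder just outside the lid, 50 mm from the axis, each at about the middle of a thread entry; this one lies on the jar's +x side.
- jar_entry (a point): A point in the air above that blue dot, 39.5 mm from the jar's axis at jar z = 161 mm: where a red dot is when the lid lies on top of the thread with its lugs right over the entries. 10 degrees of turn move a red dot 6.9 mm.
- lid: Loose steel screw lid, 91 mm across, 28 mm high, about 170 g, lying mouth down on the worktop left or right of the jar at any yaw. Origin: centre of its lower rim; z up out of its top. Inside the rim three lugs 10 mm wide, 4 mm high, undersides 1 mm above the lower rim, 120 degrees apart, the first on the lid's +x axis; they clear the neck by 1.5 mm.
- lid_grip (a point): Point on the lid's axis 50 mm above its lower rim, in the upper half of the light wooden bar grip: 56 mm long along the lid's x axis, 14 mm thick (along y), from z = 28 to 64 mm of the lid; pinch it across its thickness. The thread is slippery. It sinks in when every lug is wholly in an entry, within 12 degrees of a blue dot, by its weight or a light push; it stays where left.
- lid_dot_a (a point): Red dot, 8 mm wide, on the lid's top near the edge, above the lug on the lid's +x axis, 39.5 mm from the lid's axis.
- lid_dot_b (a point): The like red dot 120 degrees anticlockwise (from above) of dot a.
- lid_dot_c (a point): The like red dot 240 degrees anticlockwise of dot a.
- mug: Blue mug, 80 mm across, 85 mm high, on the other side of the jar from the lid; leave alone. Origin: centre of its underside.
- bowl: Green bowl, 160 mm across, 75 mm high, beyond the jar, to the left; leave alone. Origin: centre of its underside.
- soap: White soap bottle, 64 mm across, 170 mm high, beyond the jar, to the right; leave alone. Origin: centre of its underside.
Things that resemble listed ones, but are neither listed nor needed, are in the scene too. There is more than one size of the lid; the one meant has the size given above.

How it is judged:
By the outcome, as a careful person would: the job done as asked, in the order asked, and still so for the second after the job is handed in, with the robot touching nothing.
It also fails if it takes over 54 s, if anything falls off the work surface, if the arm or the gripper's body presses on something with over 40 N, if the wrist force passes 120 N, or if a joint passes its speed limit or range.

## Working session

There is one attempt and no reset: what is moved stays moved. The work goes in short steps, Python scripts to look and compute and a tool call to move; the robot and the scene stay as the last step left them, time stands still between calls to the robot, and variables do not carry over. Pictures are saved under pics/ and viewed, at most 10 in all, crops included, and the job is handed in when it is done.

Besides the shell and the picture viewer there is one more tool, called after "Emit:" as name(argument=value, ...), one argument or row to a line, values as JSON. drive_tool: Moves the arm, as the interface text tells. Its arguments: {"type":"object","properties":{"moves":{"type":"array","items":{"type":"array","items":{"type":"array","items":{"type":"number"}}}},"fingers":{"type":"number"}},"required":["moves"]}

```bash
ls; mkdir -p pics
cat > h.py <<'E'
import numpy as np, cv2
from bench import ctrl
from scipy.spatial.transform import Rotation as R
def cap(n):
    c=ctrl.capture(n); f=240/np.tan(np.radians(c["vertical_fov"])/2)
    K=np.array([[f,0,c["cx"]],[0,f,c["cy"]],[0,0,1.]])
    return dict(im=c["frame"],K=K,Rm=cv2.Rodrigues(np.array(c["rvec"],float))[0],rv=np.array(c["rvec"],float),t=np.array(c["tvec"],float))
def proj(c,P): return cv2.projectPoints(np.array(P,float).reshape(-1,3),c["rv"],c["t"],c["K"],None)[0].reshape(-1,2)
def ray(c,uv):
    d=c["Rm"].T@np.linalg.inv(c["K"])@np.array([uv[0],uv[1],1.]); return -c["Rm"].T@c["t"], d/np.linalg.norm(d)
def onz(c,uv,z):
    o,d=ray(c,uv); return o+d*(z-o[2])/d[2]
def save(c,n,box=None,s=1):
    im=c["im"][:,:,::-1]
    if box: im=im[box[1]:box[3],box[0]:box[2]]
    cv2.imwrite("pics/"+n,cv2.resize(im,None,fx=s,fy=s,interpolation=cv2.INTER_CUBIC))
E
cat > a.py <<'E'
from h import *
ims=[]
for n in("side","top"):
    c=cap(n); ims.append(c)
    print(n,"cam",-c["Rm"].T@c["t"],c["K"][0,0])
    for l in("jar","lid","lid_grip","mug","bowl","soap","jar_dot","lid_dot_a"):
        for d in ctrl.silhouettes(n,l):
            p=d["pixels"];ys,xs=np.nonzero(p); print(n,l,round(d["score"],2),d["rect"],xs.mean().round(1),ys.mean().round(1),len(xs))
    save(c,n+"0.png")
E
python3 a.py
```

```text
pics
side cam [388.9698183  948.41163554 879.79672919] 495.81826116082266
side jar 0.97 [234.8, 221.1, 295.1, 279.7] 267.0 251.0 2602
side jar 0.34 [307.0, 341.2, 352.4, 388.0] 329.7 364.6 1593
side lid 0.91 [309.1, 340.5, 351.8, 388.3] 329.5 364.4 1560
side lid 0.9 [365.5, 353.3, 426.4, 413.0] 395.0 383.4 2859
side lid 0.87 [292.7, 395.4, 355.6, 464.1] 322.4 426.2 3584
side lid_grip 0.97 [366.6, 353.2, 422.5, 412.7] 395.1 383.3 2904
side lid_grip 0.64 [288.7, 391.7, 358.2, 461.5] 322.4 426.1 3576
side lid_grip 0.6 [305.8, 346.8, 351.3, 387.1] 329.4 364.7 1523
side mug 0.66 [339.1, 184.8, 369.5, 224.6] 354.0 203.9 989
side bowl 0.6 [179.5, 324.7, 258.9, 392.9] 218.3 356.5 4317
side bowl 0.4 [308.7, 342.7, 354.2, 389.3] 329.6 364.6 1523
side soap 0.59 [266.1, 146.0, 288.1, 206.3] 276.3 178.7 891
side jar_dot 0.89 [238.2, 222.7, 295.1, 278.0] 267.1 250.9 2550
side lid_dot_a 0.86 [366.0, 352.4, 426.7, 414.1] 395.4 383.2 2773
side lid_dot_a 0.69 [308.0, 343.2, 351.6, 383.8] 329.5 364.5 1548
side lid_dot_a 0.65 [290.2, 391.1, 358.1, 465.7] 322.3 426.0 3521
top cam [ 321.42565247   52.5800
[... 318 characters left out ...]
] 232.2 263.0 810
top lid_grip 0.73 [160.4, 245.5, 203.5, 289.5] 182.5 266.2 1472
top lid_grip 0.66 [203.7, 289.7, 245.6, 332.8] 222.9 311.4 1410
top mug 0.69 [218.5, 252.5, 248.1, 278.0] 232.5 262.9 801
top mug 0.57 [410.0, 239.7, 446.4, 269.1] 427.4 254.9 799
top bowl 0.93 [180.3, 162.2, 238.8, 211.8] 209.9 185.3 2335
top soap 0.97 [428.9, 152.2, 454.9, 184.3] 440.7 169.7 599
top jar_dot 0.73 [290.9, 168.5, 327.4, 217.2] 309.4 191.4 1637
top jar_dot 0.65 [181.3, 158.0, 241.0, 210.4] 209.7 185.2 2299
top lid_dot_a 0.92 [219.2, 248.4, 251.3, 277.7] 232.1 263.0 820
top lid_dot_a 0.79 [200.3, 291.3, 243.7, 333.5] 223.6 310.7 1424
top lid_dot_a 0.64 [162.6, 246.7, 202.6, 287.3] 182.4 266.3 1461
```

View pics/side0.png

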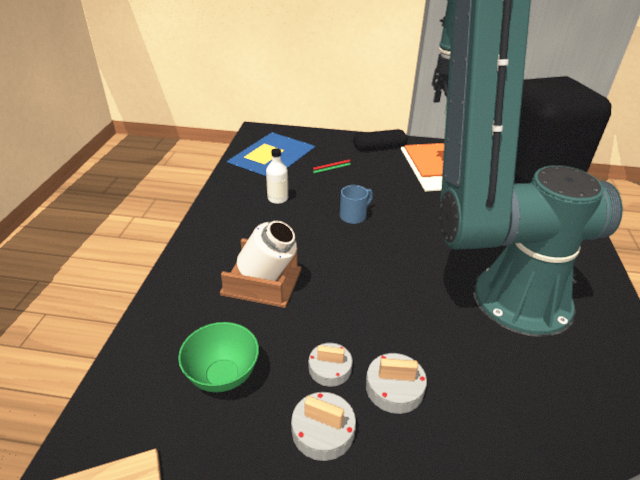

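View pics/top0.png

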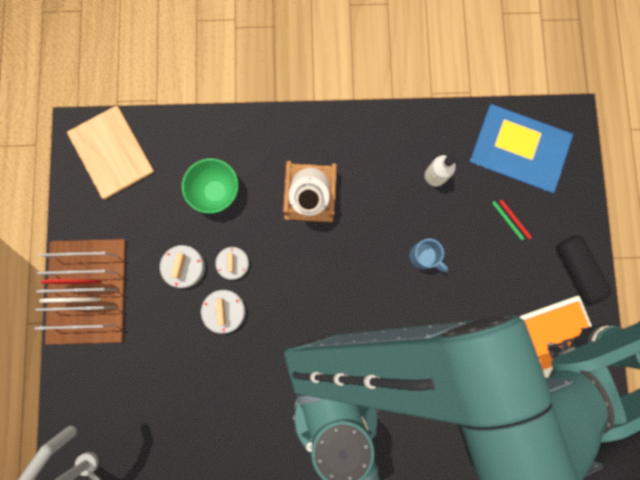

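Side view: lids at (330,365), (397,383), (323,426); leaning jar (267,251). Top view: lids at (232,263), (182,266), (223,311); jar mouth at (309,200). Candidates for the lid: the two large ones (~44 px ≈ 125 mm), and the small one (~32 px ≈ 91 mm) at top (232,263) / side (330,365). The small one matches; I check it in a crop.

```bash
cat > b.py <<'E'
from h import *
cs={n:cap(n) for n in("side","top")}
A=cs["side"]["im"][212:308,215:311];B=cs["side"]["im"][332:396,298:362];C=cs["top"]["im"][155:227,275:347];D=cs["top"]["im"][240:288,208:256]
r=lambda i,w:cv2.resize(i,(w,w),interpolation=cv2.INTER_CUBIC)
m=np.vstack([np.hstack([r(A,384),r(C,384)]),np.hstack([r(B,192),r(D,192),np.zeros((192,384,3),np.uint8)])])
cv2.imwrite("pics/c1.png",m[:,:,::-1])
for n,c in cs.items():
    im=c["im"].astype(int);r_,g,b=im[...,0],im[...,1],im[...,2]
    x0,y0,x1,y1=(298,332,362,396) if n=="side" else (208,240,256,288)
    w=np.clip(r_-np.maximum(g,b)-40,0,None)*(np.abs(g-b)<40)*1.
    M=np.zeros_like(w);M[y0:y1,x0:x1]=w[y0:y1,x0:x1]
    k,L=cv2.connectedComponents((M>20).astype(np.uint8))
    for i in range(1,k):
        ys,xs=np.nonzero(L==i);q=M[ys,xs];u=(xs@q/q.sum(),ys@q/q.sum());print(n,"red",np.round(u,2),len(xs),onz(c,u,28).round(1))
    x0,y0,x1,y1=(215,212,311,308) if n=="side" else (275,155,347,227)
    w=np.clip(b-np.maximum(r_,g)-12,0,None)*1.
    M=np.zeros_like(w);M[y0:y1,x0:x1]=w[y0:y1,x0:x1]
    k,L=cv2.connectedComponents((M>0).astype(np.uint8),connectivity=8)
    for i in range(1,k):
        ys,xs=np.nonzero(L==i);q=M[ys,xs];u=(xs@q/q.sum(),ys@q/q.sum());print(n,"blue",np.round(u,2),len(xs),q.max())
E
python3 b.py
```

```text
side red [341.36 347.1 ] 4 [428.8 253.4  28. ]
side red [311.61 356.68] 10 [488.1 289.5  28. ]
side red [337.28 373.99] 10 [428.9 324.   28. ]
side red [319.72 394.43] 13 [457.2 377.8  28. ]
side blue [257.68 228.  ] 2 50.0
side blue [279.77 256.14] 3 59.0
top red [231. 249.] 1 [488.4 292.2  28. ]
top red [243. 269.] 1 [428.7 257.6  28. ]
top red [219. 270.] 1 [427.8 327.4  28. ]
```

View pics/c1.png

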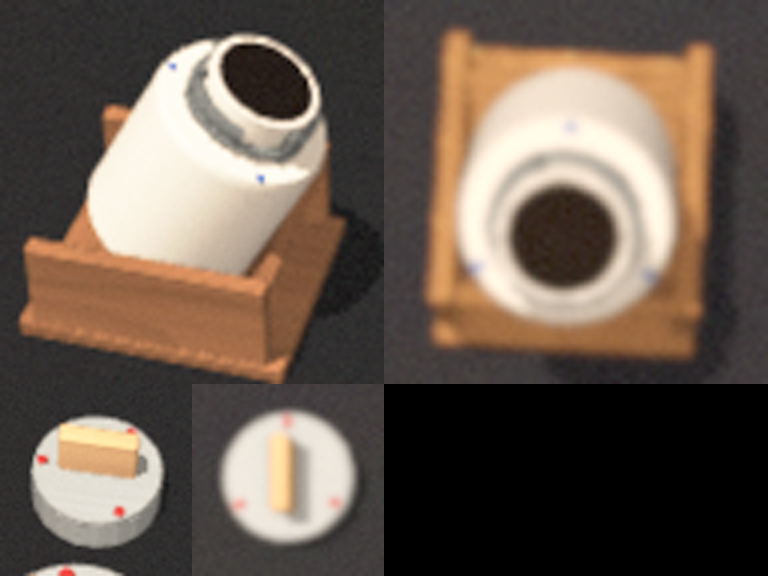

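Crops: the small lid has its bar along world x, with a red dot at each of (311.6,356.7), (341,347), (337,374) in the side view. The jar shows blue dots at (257.7,228), (279.8,256.1) in the side view and about (309.9,178.6), (291.9,205.2), (325.1,206.8) in the top view.

```bash
cat > f.py <<'E'
from h import *
from scipy.optimize import least_squares
cs={n:cap(n) for n in("side","top")}
c=cs["top"];im=cv2.GaussianBlur(c["im"],(0,0),.6).astype(float);obs=[]
ex=im[...,2]-im[...,0]
def cen(w,x,y,r=2.5):
    X,Y=np.meshgrid(np.arange(640),np.arange(480));m=np.hypot(X-x,Y-y)<=r
    v=np.where(m,np.clip(w-np.median(w[m]),0,None),0);return np.array([(v*X).sum(),(v*Y).sum()])/v.sum()
for p in((309.4,178.1),(291.4,204.7),(324.6,206.3)): obs.append(cen(ex,*p))
print("top dots",np.round(obs,2))
def dark(c,x,y,r):
    g=c["im"].sum(2).astype(float)/3;X,Y=np.meshgrid(np.arange(640),np.arange(480));m=np.hypot(X-x,Y-y)<=r
    w=np.where(m,np.clip((160-g)/110,0,1),0);return np.array([(w*X).sum(),(w*Y).sum()])/w.sum(),w.sum()
mt,a1=dark(c,308.5,199,11.5);ms,a2=dark(cs["side"],281.7,232.5,13.5)
print("mouth",mt,a1,ms,a2)
sd=np.array([[257.68,228.],[279.77,256.14]])
t=np.radians
def pose(p):
    # axis = Rz(az)*tilt about y by -28deg (towards -x)
    return R.from_euler("z",p[3])*R.from_euler("y",-t(28))*R.from_euler("z",p[4]),p[:3]
def res(p,full=False):
    r,o=pose(p);d=[r.apply([50*np.cos(t(k)),50*np.sin(t(k)),115])+o for k in(0,120,240)]
    m=r.apply([0,0,143])+o
    e=[proj(cs["top"],d)-obs_o, proj(cs["top"],m)-mt, proj(cs["side"],m)-ms]
    s=proj(cs["side"],d);e.append(s[[0,1]]-sd if 1 else 0)
    return np.vstack(e).ravel()
best=None
# label dot0 = rear(+x) , dot1 = left(+y) front, dot2=right front ; side sees dot0 (257,228) & dot1 (279,256)?
obs_o=np.array(obs)
s=least_squares(res,[700,60,30,0,0],x_scale=[10,10,10,.1,.1],loss="soft_l1");p=s.x
print("p",p[:3].round(1),np.degrees(p[3:]).round(2),"res",res(p).reshape(-1,2).round(2).tolist())
r,o=pose(p)
print("axis",r.apply([0,0,1]).round(4),"thread",(r.apply([0,0,133])+o).round(1),"seat",(r.apply([0,0,119])+o).round(1))
np.save("jar.npy",np.r_[o,r.as_quat()])
c=cs["side"]
def ring(z,R_,n=60):
    a=np.linspace(0,2*np.pi,n);return r.apply(np.c_[R_*np.cos(a),R_*np.sin(a),0*a+z])+o
out=[]
for n,b in(("side",(215,212,311,308)),("top",(265,145,361,241))):
    c=cs[n];k=6;im=cv2.resize(c["im"][b[1]:b[3],b[0]:b[2]],None,fx=4,fy=4)
    for z,q in((0,56),(115,56),(143,34)):
        u=((proj(c,ring(z,q))-[b[0],b[1]]+.5)*4).astype(int);cv2.polylines(im,[u],True,(255,0,255),1)
    out.append(im)
cv2.imwrite("pics/fit.png",np.hstack(out)[:,:,::-1])
E
python3 f.py; python3 -c "
from bench import ctrl;s=ctrl.read_state();print({k:s[k] for k in('time','eef_pos','tool_rot','force','ft_torque','gripper_width')})"
```

```text
top dots [[309.3  178.43]
 [292.01 204.31]
 [324.02 206.09]]
mouth [308.13072512 199.05887029] 285.8878787878788 [282.25696236 230.76218934] 364.07878787878786
p [665.5  56.1  49.2] [-4.62 -0.22] res [[0.01, 0.02], [0.22, 0.1], [-0.19, 0.07], [-0.06, 0.18], [-0.92, 0.55], [0.18, -0.16], [0.21, -0.48]]
axis [-0.4679  0.0378  0.8829] thread [603.2  61.1 166.7] seat [609.8  60.6 154.3]
{'time': 1.1, 'eef_pos': array([ 219.62683291, -558.31357906,  245.26971014]), 'tool_rot': array([ 9.82494863e-01,  1.86289669e-01,  1.58710943e-06, -6.36661165e-05]), 'force': array([-0.25580619,  0.65166317, -0.29278836]), 'ft_torque': array([-0.04911611, -0.02069629,  0.02608112]), 'gripper_width': 1.0027245634057422}
```

View pics/fit.png

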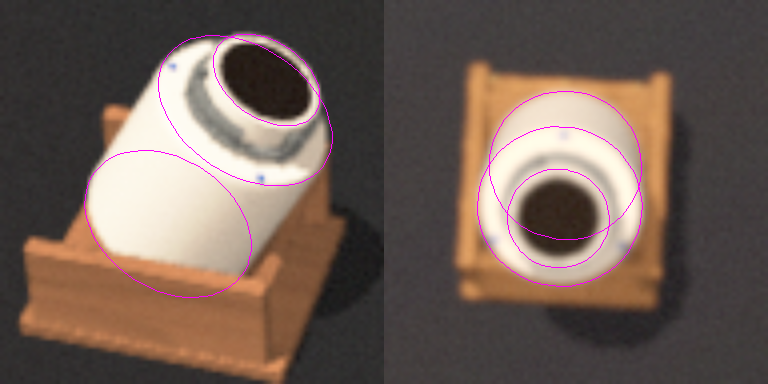

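Fit is good (residuals < 1 px); the lid meant is the small one, centre about (449, 290.5), yaw about 0. Moving towards it.

Emit:
drive_tool(
  moves=[
    [[0.03,0.038,0,0,0,-4.3],[0.03,0.038,0,0,0,-4.3],[0.03,0.038,0,0,0,-4.3],[0.03,0.038,0,0,0,-4.3],[0.03,0.038,0,0,0,-4.3]],
  ],
  fingers=1,
)

```text
time: 1.6
eef_pos: [370.5, -366.8, 245.5]
tool_rot: [1.0, -0.002, 0.0, 0.0]
force: [0.6, -0.7, 0.0]
gripper_width: 1.001
gripper_force: 0.0
```

Emit:
drive_tool(
  moves=[
    [[0.01,0.048,0,0,0,0],[0.01,0.048,0,0,0,0],[0.01,0.048,0,0,0,0],[0.01,0.048,0,0,0,0],[0.01,0.048,0,0,0,0]],
  ],
)

```text
time: 2.1
eef_pos: [419.8, -126.5, 245.5]
tool_rot: [1.0, -0.0, 0.0, 0.0]
force: [1.6, 0.0, 0.7]
gripper_width: 1.0
gripper_force: 0.0
```

Emit:
drive_tool(
  moves=[
    [[0.006,0.048,0,0,0,0],[0.006,0.048,0,0,0,0],[0.006,0.048,0,0,0,0],[0.006,0.048,0,0,0,0],[0,0.048,0,0,0,0]],
  ],
)

```text
time: 2.6
eef_pos: [444.3, 113.8, 245.7]
tool_rot: [1.0, -0.0, 0.001, -0.0]
force: [0.6, -0.0, 0.0]
gripper_width: 1.002
gripper_force: 0.0
```

Emit:
drive_tool(
  moves=[
    [[0.005,0.044,0,0,0,0],[0,0.044,0,0,0,0],[0,0.044,0,0,0,0],[0,0.044,-0.04,0,0,0],[0,0.001,-0.045,0,0,0]],
  ],
)

```text
time: 3.1
eef_pos: [451.5, 287.3, 168.3]
tool_rot: [1.0, 0.002, 0.004, -0.003]
force: [0.0, -0.4, -1.1]
gripper_width: 1.003
gripper_force: 0.0
```

Emit:
drive_tool(
  moves=[
    [[0,0,-0.03,0,0,0],[0,0,0,0,0,0]],
  ],
)

```text
time: 3.3
eef_pos: [445.3, 280.6, 132.9]
tool_rot: [1.0, 0.0, -0.004, 0.002]
force: [-0.6, -0.0, -0.7]
gripper_width: 1.0
gripper_force: 0.0
```

Run:
```python
from h import *
c=cap("side");save(c,"s2.png",(270,230,430,410),3)
s=ctrl.read_state();print(s["eef_pos"],s["joints"],s["force"])
```

```text
[447.08214611 281.14149995 135.21833198] [4.30485626e-01 3.88600101e-01 1.78454369e+00 6.14772918e-05
 9.73037173e-01 2.00130638e+00] [ 0.04074772  0.13519388 -0.30595527]
```

View pics/s2.png

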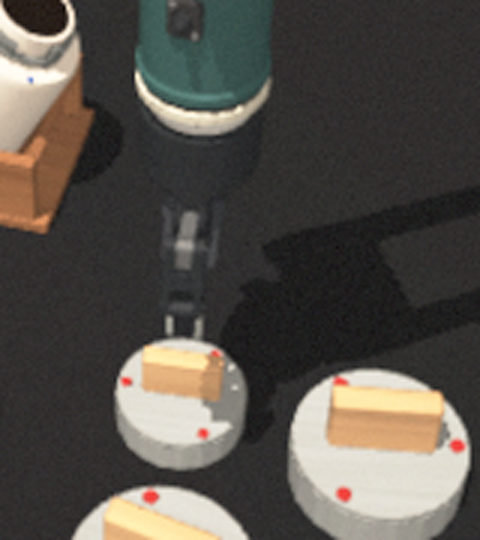

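The open gripper stands above the small lid (crop (180,400)) and its bar; the other lids are clear. Descending.

Emit:
drive_tool(
  moves=[
    [[0.0015,0.0095,-0.025,0,0,0],[0,0,-0.025,0,0,0],[0,0,-0.02,0,0,0],[0,0,-0.016,0,0,0],[0,0,0,0,0,0]],
  ],
)

```text
time: 3.85
eef_pos: [450.7, 291.0, 51.0]
tool_rot: [1.0, -0.001, -0.0, -0.0]
force: [-1.4, 0.6, -0.8]
gripper_width: 1.003
gripper_force: 0.0
```

Emit:
drive_tool(
  moves=[
    [[0,0,0,0,0,0],[0,0,0,0,0,0]],
  ],
)

```text
time: 4.05
eef_pos: [451.7, 291.7, 52.5]
tool_rot: [1.0, -0.0, 0.002, -0.001]
force: [0.1, 0.2, -0.0]
gripper_width: 0.997
gripper_force: 0.0
```

Emit:
drive_tool(
  moves=[
    [[-0.002,-0.001,-0.004,0,0,0],[0,0,0,0,0,0]],
  ],
)

```text
time: 4.25
eef_pos: [447.9, 290.1, 47.0]
tool_rot: [1.0, -0.0, 0.0, -0.0]
force: [-0.3, -0.4, -0.1]
gripper_width: 0.998
gripper_force: 0.0
```

Emit:
drive_tool(
  moves=[
    [[0,0,0,0,0,0],[0,0,0,0,0,0],[0,0,0,0,0,0],[0,0,0,0,0,0],[0,0,0,0,0,0]],
  ],
  fingers=0,
)

```text
time: 4.75
eef_pos: [448.2, 290.2, 46.7]
tool_rot: [1.0, -0.0, 0.0, -0.0]
force: [-4.9, -0.6, 12.7]
gripper_width: 0.152
gripper_force: 58.9
```

Emit:
drive_tool(
  moves=[
    [[0,0,0,0,0,0],[0,0,0,0,0,0]],
  ],
)

```text
time: 4.95
eef_pos: [448.3, 290.3, 46.7]
tool_rot: [1.0, -0.0, 0.0, -0.0]
force: [0.4, 0.9, 2.3]
gripper_width: 0.151
gripper_force: 58.9
```

Gripped. Lifting, then carrying with yaw, then tilt.

Emit:
drive_tool(
  moves=[
    [[0,0,0.03,0,0,0],[0,0,0.05,0,0,0],[0,0,0.05,0,0,0],[0,0,0.05,0,0,0],[0,0,0.035,0,0,0]],
  ],
)

```text
time: 5.45
eef_pos: [448.6, 290.4, 264.9]
tool_rot: [1.0, -0.0, 0.001, -0.001]
force: [1.3, -0.0, -0.9]
gripper_width: 0.161
gripper_force: 58.7
```

Emit:
drive_tool(
  moves=[
    [[0.015,-0.032,0,0,0,7.88],[0.015,-0.032,0,0,0,7.88],[0.015,-0.032,0,0,0,7.88],[0.015,-0.032,0,0,0,7.88],[0.015,-0.032,0,0,0,7.88]],
  ],
)

```text
time: 5.95
eef_pos: [523.0, 128.8, 261.3]
tool_rot: [0.941, 0.34, -0.0, -0.0]
force: [0.1, 0.3, -1.2]
gripper_width: 0.156
gripper_force: 58.9
```

Emit:
drive_tool(
  moves=[
    [[0.015,-0.032,0,0,0,7.88],[0.015,-0.032,0,0,0,7.88],[0,0,0,-0.565,-6.98,0],[0,0,0,-0.565,-6.98,0],[0,0,0,-0.565,-6.98,0]],
  ],
)

```text
time: 6.45
eef_pos: [553.1, 65.6, 261.5]
tool_rot: [0.872, 0.454, 0.156, 0.098]
force: [-0.5, -1.1, -1.9]
gripper_width: 0.153
gripper_force: 59.2
```

Emit:
drive_tool(
  moves=[
    [[0,0,0,-0.565,-6.98,0],[0,0,0,0,0,0],[0,0,0,0,0,0]],
  ],
)

```text
time: 6.75
eef_pos: [552.2, 66.2, 261.2]
tool_rot: [0.86, 0.449, 0.203, 0.128]
force: [0.6, 0.5, -0.8]
gripper_width: 0.149
gripper_force: 59.2
```

```bash
cat > g.py <<'E'
from h import *
import sys
# report tool pose in the jar frame, and world deltas to target: axial z of TCP zt, yaw s
J=np.load("jar.npy");o,rj=J[:3],R.from_quat(J[3:])
def rep(zt,yaw,off=(0,0)):
    s=ctrl.read_state();p=s["eef_pos"];r=R.from_quat(s["tool_rot"])
    lid=rj.inv()*r*R.from_euler("x",180,degrees=True)
    print("t",s["time"],"pos",p.round(1),"injar",rj.inv().apply(p-o).round(1),"zyx",lid.as_euler("ZYX",degrees=True).round(2))
    tgt=o+rj.apply([off[0],off[1],zt]);want=rj*R.from_euler("z",yaw,degrees=True)*R.from_euler("x",180,degrees=True)
    print("dpos",(tgt-p).round(1),"rot",np.degrees((want*r.inv()).as_rotvec()).round(2),"joints",s["joints"].round(2),"F_jar",rj.inv().apply(s["force"]).round(1),"T_jar",rj.inv().apply(s["ft_torque"]).round(2))
E
python3 -c "
from g import *
rep(215,60)"
```

```text
t 6.75 pos [552.2  66.2 261.2] injar [ -0.9   1.  240.5] zyx [60.    0.12  0.18]
dpos [ 12.7  -2.  -22.1] rot [-0.   -0.22  0.  ] joints [ 0.03  0.09  1.96 -0.09  0.62  0.7 ] F_jar [ 0.1  0.6 -1. ] T_jar [ 0.04  0.36 -0.04]
```

Emit:
drive_tool(
  moves=[
    [[0.004,-0.001,-0.007,0,-0.1,0],[0.005,-0.001,-0.008,0,-0.1,0],[0.004,0,-0.007,0,0,0],[0,0,0,0,0,0],[0,0,0,0,0,0]],
  ],
)

```text
time: 7.25
eef_pos: [566.3, 64.1, 238.9]
tool_rot: [0.86, 0.449, 0.206, 0.129]
force: [0.0, 0.8, -2.2]
gripper_width: 0.154
gripper_force: 59.2
```

```bash
cat > d.py <<'E'
from g import *
def dots(c,P,rad=7):
    """centroids of red blobs near predicted pixels"""
    im=c["im"].astype(int);ex=im[...,0]-np.maximum(im[...,1],im[...,2]);ex=np.where(np.abs(im[...,1]-im[...,2])<45,ex,0)
    w=np.clip(ex-25,0,None)*1.
    X,Y=np.meshgrid(np.arange(640),np.arange(480));o_=[]
    for q in P:
        v=w*(np.hypot(X-q[0],Y-q[1])<rad);o_.append((np.r_[(v*X).sum(),(v*Y).sum()]/v.sum()) if v.sum()>30 else np.r_[np.nan,np.nan])
    return np.array(o_)
def lidlook(h,name=None):
    s=ctrl.read_state();p=s["eef_pos"];L=R.from_quat(s["tool_rot"])*R.from_euler("x",180,degrees=True)
    D=[L.apply([39.5*np.cos(np.radians(k)),39.5*np.sin(np.radians(k)),28-h])+p for k in(0,120,240)]
    ims=[]
    for n in("side","top"):
        c=cap(n);P=proj(c,D);o_=dots(c,P);print(n,"pred",P.round(1).tolist(),"obs-pred",(o_-P).round(1).tolist())
        u=P.mean(0).astype(int);b=(u[0]-50,u[1]-50,u[0]+50,u[1]+50)
        im=cv2.resize(c["im"][b[1]:b[3],b[0]:b[2]],None,fx=4,fy=4,interpolation=cv2.INTER_CUBIC)
        for z,q in((-h,45.5),(28-h,45.5)):
            a=np.linspace(0,6.28,60);u=((proj(c,L.apply(np.c_[q*np.cos(a),q*np.sin(a),0*a+z])+p)-b[:2]+.5)*4).astype(int)
            cv2.polylines(im,[u],True,(255,0,255),1)
        ims.append(im)
    if name:cv2.imwrite("pics/"+name,np.hstack(ims)[:,:,::-1])
E
python3 -c "
from d import *
rep(179,60);lidlook(46.7,'l1.png')"
```

```text
t 7.25 pos [566.3  64.1 238.9] injar [  1.2  -0.  214.2] zyx [59.97 -0.06 -0.09]
dpos [ 15.4  -1.2 -31.6] rot [-0.01  0.11  0.03] joints [ 0.02  0.14  1.97 -0.09  0.55  0.7 ] F_jar [-1.1  0.8 -1.9] T_jar [-0.    0.38  0.05]
side pred [[278.8, 220.6], [305.8, 225.5], [287.6, 203.6]] obs-pred [[0.2, -0.1], [0.0, 0.1], [-0.0, 0.1]]
top pred [[294.3, 196.1], [306.7, 219.0], [321.1, 197.6]] obs-pred [[-1.3, 0.4], [nan, nan], [nan, nan]]
```

View pics/l1.png

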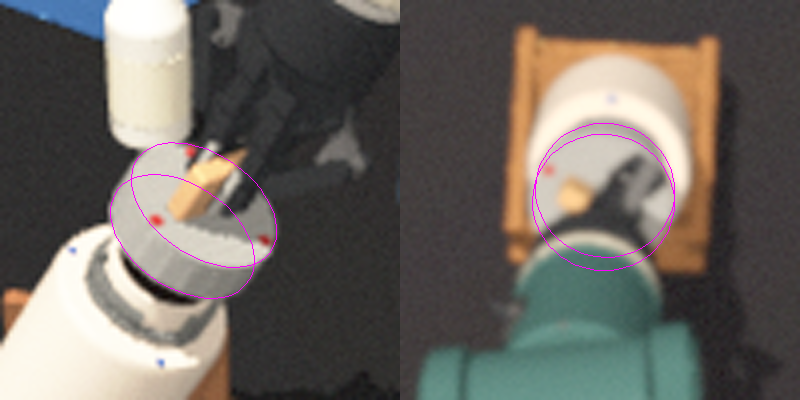

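The lid sits as predicted in the gripper (outline matches; side dots within 0.2 px), above the mouth, with red dots midway between blue ones. Lowering along the axis.

Emit:
drive_tool(
  moves=[
    [[0.0045,-0.0004,-0.01,0,0,0],[0.0048,-0.0004,-0.01,0,0,0],[0,0,0,0,0,0],[0,0,0,0,0,0]],
  ],
)

```text
time: 7.75
eef_pos: [575.1, 63.3, 218.8]
tool_rot: [0.86, 0.449, 0.206, 0.129]
force: [0.1, 0.1, -1.0]
gripper_width: 0.157
gripper_force: 59.2
```

```bash
python3 -c "
from d import *
rep(179,60);lidlook(46.7)"
```

```text
t 7.75 pos [575.1  63.3 218.8] injar [ -0.4  -0.  192.3] zyx [59.97 -0.06 -0.1 ]
dpos [  6.6  -0.5 -11.5] rot [-0.01  0.12  0.02] joints [ 0.02  0.18  1.98 -0.1   0.5   0.7 ] F_jar [-0.4  0.1 -1. ] T_jar [-0.03  0.35 -0.01]
side pred [[275.2, 227.3], [302.0, 231.9], [284.1, 210.1]] obs-pred [[0.5, -0.1], [-0.1, 0.0], [0.2, 0.2]]
top pred [[294.8, 194.5], [307.0, 217.0], [321.2, 196.0]] obs-pred [[-0.9, 0.4], [nan, nan], [nan, nan]]
```

Emit:
drive_tool(
  moves=[
    [[0.0017,-0.0002,-0.0025,0,0,0],[0.0014,-0.0001,-0.0026,0,0,0],[0.0014,-0.0001,-0.0026,0,0,0],[0,0,0,0,0,0]],
  ],
)

```text
time: 8.25
eef_pos: [579.9, 62.9, 211.5]
tool_rot: [0.86, 0.449, 0.206, 0.13]
force: [0.5, -0.5, -1.0]
gripper_width: 0.154
gripper_force: 59.2
```

Emit:
drive_tool(
  moves=[
    [[0.001,-0.0001,-0.0018,0,0,0],[0.0005,0,-0.0009,0,0,0],[0,0,0,0,0,0]],
  ],
)

```text
time: 8.55
eef_pos: [581.4, 62.9, 209.1]
tool_rot: [0.86, 0.449, 0.206, 0.13]
force: [0.2, -0.4, -1.2]
gripper_width: 0.156
gripper_force: 59.2
```

```bash
python3 -c "
from d import *
rep(179,60)"
```

```text
t 8.55 pos [581.4  62.9 209.1] injar [  0.6   0.  180.7] zyx [59.97 -0.11 -0.16]
dpos [ 0.3 -0.  -1.8] rot [-0.01  0.2   0.02] joints [ 0.02  0.2   1.98 -0.1   0.47  0.71] F_jar [-0.4 -0.4 -1.2] T_jar [ 0.01  0.33 -0.03]
```

Emit:
drive_tool(
  moves=[
    [[0.0003,0,-0.001,0,0,0],[0,0,0,0,0,0]],
  ],
)

```text
time: 8.75
eef_pos: [581.7, 62.9, 208.1]
tool_rot: [0.86, 0.449, 0.206, 0.13]
force: [0.5, -0.5, -1.5]
gripper_width: 0.152
gripper_force: 59.2
```

Emit:
drive_tool(
  moves=[
    [[0.0004,0,-0.0009,0,0,0],[0,0,0,0,0,0]],
  ],
)

```text
time: 8.95
eef_pos: [582.1, 62.9, 207.3]
tool_rot: [0.86, 0.449, 0.206, 0.13]
force: [-0.4, -0.3, -1.3]
gripper_width: 0.153
gripper_force: 59.2
```

```bash
python3 -c "
from d import *
rep(178,60)"
```

```text
t 8.95 pos [582.1  62.9 207.3] injar [4.000e-01 1.000e-01 1.788e+02] zyx [59.98 -0.11 -0.17]
dpos [ 0.1 -0.1 -0.9] rot [-0.01  0.2   0.01] joints [ 0.02  0.21  1.98 -0.1   0.47  0.71] F_jar [-0.9 -0.3 -0.9] T_jar [-0.01  0.34 -0.01]
```

Emit:
drive_tool(
  moves=[
    [[0.0004,0,-0.0009,0,0,0],[0,0,0,0,0,0]],
  ],
)

```text
time: 9.15
eef_pos: [582.5, 62.9, 206.3]
tool_rot: [0.86, 0.449, 0.206, 0.13]
force: [-0.1, -0.4, -0.1]
gripper_width: 0.151
gripper_force: 59.2
```

Emit:
drive_tool(
  moves=[
    [[0.0003,0,-0.0007,0,0,0],[0,0,0,0,0,0]],
  ],
)

```text
time: 9.35
eef_pos: [582.8, 62.9, 205.7]
tool_rot: [0.86, 0.449, 0.206, 0.13]
force: [0.4, 0.0, -1.5]
gripper_width: 0.154
gripper_force: 59.2
```

```bash
python3 -c "
from d import *
rep(178,60);lidlook(46.7)"
```

```text
t 9.35 pos [582.8  62.9 205.7] injar [2.00e-01 1.00e-01 1.77e+02] zyx [59.97 -0.11 -0.17]
dpos [-0.6 -0.1  0.7] rot [-0.01  0.2   0.02] joints [ 0.02  0.21  1.98 -0.1   0.47  0.71] F_jar [-0.3  0.1 -1.5] T_jar [-0.01  0.35  0.04]
side pred [[272.1, 231.5], [298.7, 235.9], [281.1, 214.3]] obs-pred [[0.3, -0.1], [-0.2, 0.0], [-0.3, 0.1]]
top pred [[295.1, 192.7], [307.1, 215.0], [321.2, 194.2]] obs-pred [[0.2, 0.5], [nan, nan], [nan, nan]]
```

Emit:
drive_tool(
  moves=[
    [[0.0003,0,-0.0007,0,0,0],[0,0,0,0,0,0]],
  ],
)

```text
time: 9.65
eef_pos: [583.2, 62.9, 205.0]
tool_rot: [0.86, 0.449, 0.206, 0.13]
force: [-0.4, 0.4, -0.6]
gripper_width: 0.154
gripper_force: 59.4
```

Emit:
drive_tool(
  moves=[
    [[0.0003,0,-0.0007,0,0,0],[0,0,0,0,0,0]],
  ],
)

```text
time: 9.85
eef_pos: [583.3, 63.0, 204.9]
tool_rot: [0.86, 0.449, 0.207, 0.13]
force: [-4.9, -0.2, 5.9]
gripper_width: 0.157
gripper_force: 60.8
```

Emit:
drive_tool(
  moves=[
    [[0.0003,0,-0.0007,0,0,0],[0,0,0,0,0,0]],
  ],
)

```text
time: 10.05
eef_pos: [583.4, 63.0, 204.8]
tool_rot: [0.86, 0.449, 0.207, 0.13]
force: [-11.6, 1.2, 14.5]
gripper_width: 0.156
gripper_force: 62.3
```

Contact on the thread (about 18 N axial). Ease to a light push and check.

Emit:
drive_tool(
  moves=[
    [[-0.0003,0,0.0006,0,0,0],[0,0,0,0,0,0]],
  ],
)

```text
time: 10.25
eef_pos: [583.4, 62.9, 204.9]
tool_rot: [0.86, 0.449, 0.207, 0.13]
force: [-6.0, 1.3, 8.8]
gripper_width: 0.153
gripper_force: 60.9
```

```bash
python3 -c "
from d import *
rep(176,60);lidlook(46.7,'l2.png')"
```

```text
t 10.25 pos [583.4  62.9 204.9] injar [  0.3   0.2 176.1] zyx [59.97 -0.14 -0.2 ]
dpos [-0.2 -0.2 -0.3] rot [-0.01  0.25  0.01] joints [ 0.02  0.21  1.98 -0.1   0.46  0.71] F_jar [-1.2  0.8 10.6] T_jar [-0.1   0.67  0.01]
side pred [[271.9, 231.7], [298.5, 236.2], [280.8, 214.5]] obs-pred [[0.4, -0.1], [0.0, 0.1], [0.1, 0.0]]
top pred [[295.1, 192.6], [307.1, 214.8], [321.2, 194.0]] obs-pred [[0.2, 0.6], [nan, nan], [nan, nan]]
```

View pics/l2.png

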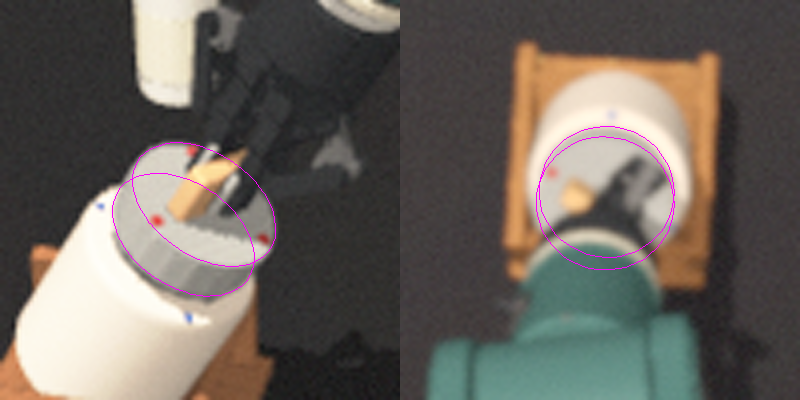

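The lid rests squarely on the thread, red dots (157,221), (265,239) in the crop lying between blue dots (101,206), (190,317). Turning anticlockwise about the jar axis.

Emit:
drive_tool(
  moves=[
    [[0,0,0,-1.87,0.15,3.53],[0,0,0,-3.27,0.26,6.18],[0,0,0,-3.27,0.26,6.18],[0,0,0,-3.27,0.26,6.18],[0,0,0,-1.87,0.15,3.53]],
  ],
)

```text
time: 10.85
eef_pos: [583.4, 63.0, 204.9]
tool_rot: [0.719, 0.651, 0.168, 0.177]
force: [-8.0, 1.2, 9.1]
gripper_width: 0.158
gripper_force: 61.1
```

```bash
python3 -c "
from d import *
rep(176,89)"
```

```text
t 10.85 pos [583.4  63.  204.9] injar [  0.4   0.3 176.2] zyx [89.19 -0.15 -0.22]
dpos [-0.3 -0.3 -0.3] rot [-0.02  0.23 -0.23] joints [ 0.02  0.21  1.98 -0.1   0.46  0.19] F_jar [-2.9  0.6 11.8] T_jar [-0.14  0.73 -0.14]
```

Emit:
drive_tool(
  moves=[
    [[0,0,0,-2.34,0.19,4.41],[0,0,0,-2.34,0.19,4.41],[0,0,0,-2.34,0.19,4.41],[0,0,0,0,0,0]],
  ],
)

```text
time: 11.25
eef_pos: [583.4, 62.8, 204.4]
tool_rot: [0.629, 0.739, 0.143, 0.197]
force: [-2.7, -2.4, 2.9]
gripper_width: 0.152
gripper_force: 59.9
```

Emit:
drive_tool(
  moves=[
    [[0,0,0,-1.4,0.11,2.65],[0,0,0,0,0,0]],
  ],
)

```text
time: 11.45
eef_pos: [583.4, 62.8, 204.0]
tool_rot: [0.61, 0.754, 0.138, 0.2]
force: [-0.5, -0.0, -1.2]
gripper_width: 0.154
gripper_force: 59.3
```

Emit:
drive_tool(
  moves=[
    [[0,0,0,-1.4,0.11,2.65],[0,0,0,0,0,0]],
  ],
)

```text
time: 11.65
eef_pos: [583.4, 62.8, 203.9]
tool_rot: [0.59, 0.77, 0.133, 0.203]
force: [-1.0, -0.6, -1.9]
gripper_width: 0.151
gripper_force: 59.2
```

Emit:
drive_tool(
  moves=[
    [[0,0,0,-1.4,0.11,2.65],[0,0,0,0,0,0]],
  ],
)

```text
time: 11.85
eef_pos: [583.4, 62.8, 203.9]
tool_rot: [0.57, 0.785, 0.128, 0.206]
force: [-0.2, -0.4, -1.2]
gripper_width: 0.152
gripper_force: 59.2
```

```bash
python3 -c "
from d import *
rep(176,120)"
```

```text
t 11.85 pos [583.4  62.8 203.9] injar [-1.000e-01  1.000e-01  1.753e+02] zyx [112.82  -0.14  -0.16]
dpos [-0.2 -0.1  0.7] rot [-3.53  0.37  6.25] joints [ 0.02  0.21  1.98 -0.09  0.46 -0.23] F_jar [-0.7 -0.5 -1. ] T_jar [-0.15  0.43 -0.01]
```

Contact vanished: the lugs have reached the entries. A little further, then down along the axis.

Emit:
drive_tool(
  moves=[
    [[0.0005,0,-0.001,-1.64,0.13,3.09],[0.0007,-0.0001,-0.0013,0,0,0],[0.0007,-0.0001,-0.0013,0,0,0],[0,0,0,0,0,0]],
  ],
)

```text
time: 12.25
eef_pos: [585.3, 62.6, 200.3]
tool_rot: [0.546, 0.802, 0.121, 0.21]
force: [-0.3, -0.9, -2.5]
gripper_width: 0.153
gripper_force: 59.3
```

Emit:
drive_tool(
  moves=[
    [[0.0007,0,-0.0013,0,0,0],[0.0007,-0.0001,-0.0013,0,0,0],[0,0,0,0,0,0]],
  ],
)

```text
time: 12.55
eef_pos: [586.6, 62.5, 197.7]
tool_rot: [0.545, 0.802, 0.121, 0.21]
force: [-1.1, -1.7, -2.8]
gripper_width: 0.155
gripper_force: 59.3
```

```bash
python3 -c "
from d import *
rep(167,120)"
```

```text
t 12.55 pos [586.6  62.5 197.7] injar [-1.000e-01  1.000e-01  1.683e+02] zyx [116.42  -0.14  -0.16]
dpos [ 0.7 -0.1 -1.1] rot [-1.85  0.23  3.06] joints [ 0.01  0.23  1.98 -0.1   0.45 -0.29] F_jar [-2.2 -1.8 -2. ] T_jar [-0.28  0.46 -0.01]
```

Emit:
drive_tool(
  moves=[
    [[0.0003,0,-0.001,0,0,0],[0,0,0,0,0,0]],
  ],
)

```text
time: 12.75
eef_pos: [587.0, 62.5, 196.9]
tool_rot: [0.545, 0.803, 0.121, 0.21]
force: [-1.2, -1.0, -2.6]
gripper_width: 0.157
gripper_force: 59.2
```

Emit:
drive_tool(
  moves=[
    [[0.0003,0,-0.0008,0,0,0],[0,0,0,0,0,0]],
  ],
)

```text
time: 12.95
eef_pos: [587.1, 62.6, 196.8]
tool_rot: [0.545, 0.803, 0.122, 0.211]
force: [-5.5, -0.2, 6.1]
gripper_width: 0.154
gripper_force: 60.8
```

```bash
python3 -c "
from d import *
rep(167,120)"
```

```text
t 12.95 pos [587.1  62.6 196.8] injar [-1.000e-01  2.000e-01  1.672e+02] zyx [116.45  -0.13  -0.21]
dpos [ 0.2 -0.3 -0.1] rot [-1.84  0.28  3.03] joints [ 0.01  0.23  1.98 -0.1   0.44 -0.29] F_jar [-1.9 -0.7  7.9] T_jar [-0.5   0.73 -0.04]
```

Dropped in (9 mm lower, as expected). Now screwing clockwise while following down.

Emit:
drive_tool(
  moves=[
    [[0,0,0,2.34,-0.19,-4.41],[0,0,0,3.28,-0.26,-6.18],[0.0001,0,-0.0003,3.28,-0.26,-6.18],[0.0001,0,-0.0003,3.28,-0.26,-6.18],[0.0001,0,-0.0002,2.34,-0.19,-4.41]],
  ],
)

```text
time: 13.45
eef_pos: [588.1, 62.6, 196.2]
tool_rot: [0.741, 0.626, 0.174, 0.171]
force: [-3.5, -0.9, 2.4]
gripper_width: 0.157
gripper_force: 60.0
```

```bash
python3 -c "
from d import *
rep(163,33)"
```

```text
t 13.45 pos [588.1  62.6 196.2] injar [  0.4   0.3 166.2] zyx [85.19 -0.17 -0.27]
dpos [ 1.1 -0.4 -3. ] rot [ 24.44  -1.65 -46.08] joints [ 0.02  0.23  1.98 -0.1   0.44  0.26] F_jar [-1.9 -1.2  3.7] T_jar [-0.24  0.41  0.09]
```

Emit:
drive_tool(
  moves=[
    [[0.0001,0,-0.0004,2.34,-0.19,-4.41],[0.0002,0,-0.0004,3.28,-0.26,-6.18],[0.0002,0,-0.0004,3.28,-0.26,-6.18],[0.0002,0,-0.0004,2.34,-0.19,-4.41],[0,0,0,0,0,0]],
  ],
)

```text
time: 13.95
eef_pos: [589.1, 62.6, 194.8]
tool_rot: [0.854, 0.46, 0.206, 0.133]
force: [-3.6, -1.6, 5.8]
gripper_width: 0.153
gripper_force: 60.4
```

```bash
python3 -c "
from d import *
rep(163,33)"
```

```text
t 13.95 pos [589.1  62.6 194.8] injar [  0.7   0.3 164.6] zyx [61.41 -0.23 -0.28]
dpos [ 0.1 -0.3 -1.7] rot [ 13.34  -0.71 -25.07] joints [ 0.02  0.23  1.98 -0.11  0.43  0.69] F_jar [-0.4 -1.9  6.8] T_jar [-0.49  0.24 -0.11]
```

Emit:
drive_tool(
  moves=[
    [[0.0001,0,-0.0004,2.34,-0.19,-4.41],[0.0001,0,-0.0004,3.28,-0.26,-6.18],[0.0001,0,-0.0004,2.34,-0.19,-4.41],[0,0,0,0,0,0]],
  ],
)

```text
time: 14.35
eef_pos: [589.5, 62.5, 193.8]
tool_rot: [0.912, 0.329, 0.223, 0.101]
force: [-3.1, -2.5, 7.5]
gripper_width: 0.155
gripper_force: 60.5
```

```bash
python3 -c "
from d import *
rep(163,33)"
```

```text
t 14.35 pos [589.5  62.5 193.8] injar [  0.6   0.3 163.4] zyx [44.47 -0.28 -0.25]
dpos [-0.3 -0.3 -0.6] rot [  5.42  -0.06 -10.11] joints [ 0.02  0.24  1.98 -0.11  0.43  0.99] F_jar [ 0.9 -2.7  7.9] T_jar [-0.7   0.22 -0.1 ]
```

Continuing in small steps to the stop, watching the moment about the axis.

Emit:
drive_tool(
  moves=[
    [[0.0001,0,-0.0003,1.87,-0.15,-3.53],[0,0,-0.0002,1.87,-0.15,-3.53],[0,0,0,0,0,0]],
  ],
)

```text
time: 14.65
eef_pos: [589.8, 62.4, 193.7]
tool_rot: [0.933, 0.264, 0.23, 0.086]
force: [-5.2, -3.4, 9.3]
gripper_width: 0.15
gripper_force: 61.1
```

```bash
python3 -c "
from d import *
rep(163,33)"
```

```text
t 14.65 pos [589.8  62.4 193.7] injar [  0.8   0.2 163.2] zyx [36.52 -0.31 -0.27]
dpos [-0.6 -0.2 -0.6] rot [ 1.72  0.27 -3.08] joints [ 0.02  0.24  1.98 -0.11  0.43  1.13] F_jar [ 0.  -3.8 10.5] T_jar [-0.66  0.48 -0.09]
```

Emit:
drive_tool(
  moves=[
    [[0,0,-0.0002,1.4,-0.11,-2.65],[0,0,0,0,0,0]],
  ],
)

```text
time: 14.85
eef_pos: [588.8, 61.8, 193.1]
tool_rot: [0.939, 0.241, 0.231, 0.08]
force: [-9.3, -7.1, 12.7]
gripper_width: 0.15
gripper_force: 61.8
```

```bash
python3 -c "
from d import *
rep(163,33);lidlook(46.7)"
```

```text
t 14.85 pos [588.8  61.8 193.1] injar [ -0.4  -0.4 163.2] zyx [33.61 -0.19 -0.26]
dpos [0.4 0.4 0. ] rot [ 0.41  0.26 -0.48] joints [ 0.02  0.24  1.98 -0.12  0.43  1.18] F_jar [-1.7 -7.8 15.3] T_jar [-1.2  0.8  0.2]
side pred [[266.6, 229.1], [292.7, 243.3], [285.7, 220.5]] obs-pred [[0.2, 0.1], [-0.2, -0.0], [-2.3, 1.6]]
top pred [[300.5, 187.0], [301.1, 211.8], [323.1, 199.4]] obs-pred [[-0.1, 0.8], [nan, nan], [nan, nan]]
```

Emit:
drive_tool(
  moves=[
    [[0,0,0.0003,0.94,-0.08,-1.77],[0,0,0,0,0,0]],
  ],
)

```text
time: 15.15
eef_pos: [588.5, 61.6, 193.1]
tool_rot: [0.943, 0.225, 0.232, 0.077]
force: [-8.0, -8.0, 10.0]
gripper_width: 0.155
gripper_force: 62.1
```

```bash
python3 -c "
from d import *
rep(163,33);lidlook(46.7)"
```

```text
t 15.15 pos [588.5  61.6 193.1] injar [ -0.6  -0.7 163.2] zyx [31.77 -0.14 -0.27]
dpos [0.7 0.6 0.1] rot [-0.42  0.3   1.16] joints [ 0.02  0.24  1.98 -0.12  0.43  1.21] F_jar [-1.7 -8.6 12.3] T_jar [-1.48  0.69  0.93]
side pred [[266.6, 228.6], [292.5, 243.4], [286.3, 220.8]] obs-pred [[0.2, 0.3], [0.1, -0.1], [-2.6, 1.4]]
top pred [[301.0, 186.9], [300.8, 211.7], [323.2, 200.0]] obs-pred [[-0.3, 0.7], [nan, nan], [6.1, 1.4]]
```

Stop reached (moment up to 0.9 N m, height exactly 13 mm below the rest height). Easing and releasing, then withdrawing along the axis.

Emit:
drive_tool(
  moves=[
    [[-0.0002,0.0003,0.0007,-0.23,0.02,0.44],[0,0,0,0,0,0]],
  ],
)

```text
time: 15.45
eef_pos: [588.4, 61.7, 193.1]
tool_rot: [0.942, 0.23, 0.231, 0.078]
force: [-3.6, -7.4, 3.9]
gripper_width: 0.153
gripper_force: 60.4
```

Emit:
drive_tool(
  moves=[
    [[0,0,0,0,0,0],[0,0,0,0,0,0],[0,0,0,0,0,0],[0,0,0,0,0,0],[0,0,0,0,0,0]],
  ],
  fingers=0.7,
)

```text
time: 15.95
eef_pos: [588.7, 63.1, 193.0]
tool_rot: [0.943, 0.227, 0.232, 0.076]
force: [-0.2, 0.7, -0.2]
gripper_width: 0.702
gripper_force: 0.0
```

Emit:
drive_tool(
  moves=[
    [[-0.005,0.0004,0.009,0,0,0],[-0.009,0.0008,0.018,0,0,0],[-0.019,0.0015,0.035,0,0,0],[-0.019,0.0015,0.035,0,0,0],[-0.019,0.0015,0.035,0,0,0]],
  ],
)

```text
time: 16.45
eef_pos: [516.1, 68.7, 326.5]
tool_rot: [0.943, 0.227, 0.232, 0.076]
force: [1.0, 0.7, 1.2]
gripper_width: 0.7
gripper_force: 0.0
```

Emit:
drive_tool(
  moves=[
    [[-0.03,-0.03,0.02,0,0,0],[-0.03,-0.04,0,0,0,0],[-0.03,-0.04,0,0,0,0],[0,-0.045,0,0,0,0],[0,-0.045,0,0,0,0]],
  ],
)

```text
time: 16.95
eef_pos: [427.9, -130.2, 346.3]
tool_rot: [0.942, 0.228, 0.233, 0.078]
force: [1.1, -0.3, -0.2]
gripper_width: 0.703
gripper_force: 0.0
```

```bash
cat > e.py <<'E'
from d import *
h=176.2-13-46.7  # lid rim in jar frame
ims=[]
for n in("side","top"):
    c=cap(n)
    for y in(33,31.5):
        D=rj.apply([[39.5*np.cos(np.radians(k+y)),39.5*np.sin(np.radians(k+y)),h+28] for k in(0,120,240)])+o
        P=proj(c,D);print(n,y,P.round(1).tolist(),(dots(c,P,6)-P).round(1).tolist())
    u=P.mean(0).astype(int);ims.append(cv2.resize(c["im"][u[1]-50:u[1]+50,u[0]-50:u[0]+50],None,fx=4,fy=4,interpolation=cv2.INTER_CUBIC))
cv2.imwrite("pics/end.png",np.hstack(ims)[:,:,::-1])
s=ctrl.read_state();print(s["time"],s["eef_pos"],s["force"],s["joint_vel"].round(3))
E
python3 e.py
```

```text
side 33 [[266.3, 229.0], [292.5, 243.4], [285.7, 220.7]] [[1.3, 1.3], [1.8, 0.1], [0.5, 2.8]]
side 31.5 [[266.2, 228.7], [292.2, 243.5], [286.1, 220.9]] [[1.4, 1.7], [2.1, -0.0], [0.7, 2.6]]
top 33 [[300.5, 186.8], [300.8, 211.7], [322.9, 199.5]] [[-1.2, 1.4], [-1.1, 2.9], [-0.3, -0.1]]
top 31.5 [[300.8, 186.6], [300.5, 211.5], [322.9, 199.8]] [[-1.5, 1.6], [-0.9, 3.1], [-0.2, -0.5]]
17.05 [ 428.94449099 -136.43718106  346.72918361] [ 0.20539909 -0.10339368  0.20254981] [ 0.121 -0.014  0.035 -0.017  0.023  0.146]
```

View pics/end.png

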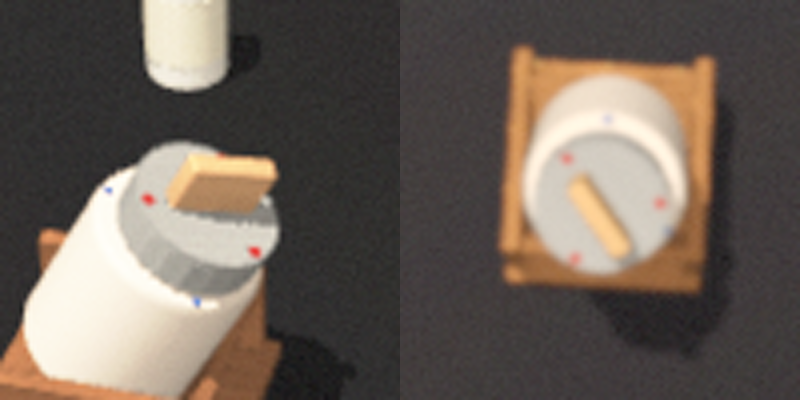

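The released lid sits low on the jar, level with the shoulder; dots in the crops at side (148,199), (255,252), top (567,159), (574,259), (660,203). They are about 1 px off the prediction, so I fit its pose once.

```bash
cat > e2.py <<'E'
from d import *
from scipy.optimize import least_squares
cs={n:cap(n) for n in("side","top")};O={}
for n,c in cs.items():
    D=rj.apply([[39.5*np.cos(np.radians(k+33)),39.5*np.sin(np.radians(k+33)),144.5] for k in(0,120,240)])+o
    P=proj(c,D)
    im=c["im"].astype(float);w=im[...,0]-im[...,1:].max(2);w=np.where(np.abs(im[...,1]-im[...,2])<35,np.clip(w-12,0,None),0)
    X,Y=np.meshgrid(np.arange(640),np.arange(480));r_=[]
    for q in P:
        v=w*(np.hypot(X-q[0],Y-q[1])<6); j=np.argmax(v);y,x=divmod(j,640); v=v*(np.hypot(X-x,Y-y)<3); r_.append([(v*X).sum()/v.sum(),(v*Y).sum()/v.sum()])
    O[n]=np.array(r_);print(n,(O[n]-P).round(2).tolist())
def res(p):
    e=[]
    for n,c in cs.items():
        q=rj*R.from_rotvec([p[4],p[5],0])*R.from_euler("z",p[3])
        d=q.apply([[39.5*np.cos(np.radians(k)),39.5*np.sin(np.radians(k)),28] for k in(0,120,240)])+o+rj.apply([p[0],p[1],p[2]])
        e.append(proj(c,d)-O[n])
    e=np.vstack(e);e[2]*=0.2
    return np.r_[e.ravel(),0.1*np.degrees(p[4:])]
s=least_squares(res,[0,0,116.5,.57,0,0],x_scale=[1,1,1,.05,.05,.05],loss="soft_l1");p=s.x
print("xyz",p[:3].round(1),"yaw",np.degrees(p[3]).round(1),"tilt",np.degrees(p[4:]).round(1),res(p).round(2))
E
python3 e2.py
```

```text
side [[1.3, 1.35], [1.84, 0.14], [-0.1, -1.68]]
top [[-1.23, 1.37], [0.26, 1.86], [-0.16, -0.13]]
xyz [ -2.8   1.  117.7] yaw 36.8 tilt [0.2 0.4] [ 0.01  0.05 -0.01 -0.14  0.03  0.33  0.02  0.15  0.21 -0.36 -0.25  0.19
  0.02  0.04]
```

Lid is level but slid ~2 mm downhill and turned back ~4-5° on release. I regrasp it where it lies and snug it up again.

Emit:
drive_tool(
  moves=[
    [[0.02,0.048,0,0,0,0],[0.02,0.048,0,0,0,0],[0.03,0.04,0,0,0,0],[0.02,0.04,0,0,0,0],[0,0.028,-0.02,0,0,0]],
  ],
)

```text
time: 17.65
eef_pos: [519.1, 71.2, 328.4]
tool_rot: [0.941, 0.229, 0.235, 0.076]
force: [1.1, -0.0, 0.1]
gripper_width: 0.702
gripper_force: 0.0
```

Emit:
drive_tool(
  moves=[
    [[0,0,0,0,0,0],[0,0,0,0,0,0]],
  ],
)

```text
time: 17.85
eef_pos: [514.2, 68.4, 324.1]
tool_rot: [0.943, 0.23, 0.23, 0.076]
force: [0.1, -0.4, 0.7]
gripper_width: 0.703
gripper_force: 0.0
```

```bash
python3 -c "
from d import *
rep(225,36.5,(-2.8,1))"
```

```text
t 17.85 pos [514.2  68.4 324.1] injar [-4.900e+00  1.000e-01  3.139e+02] zyx [32.25 -0.07  0.04]
dpos [ 43.6  -2.6 -77.5] rot [-2.05  0.2   3.72] joints [ 0.04 -0.05  1.92 -0.08  0.78  1.17] F_jar [ 0.5 -0.4  0.6] T_jar [-0.04  0.26  0.  ]
```

Emit:
drive_tool(
  moves=[
    [[0.018,-0.001,-0.032,-1,0.1,1.86],[0.016,-0.001,-0.028,-1,0.1,1.86],[0.0096,-0.0006,-0.0175,0,0,0],[0,0,0,0,0,0],[0,0,0,0,0,0]],
  ],
)

```text
time: 18.35
eef_pos: [559.1, 62.6, 247.9]
tool_rot: [0.934, 0.261, 0.228, 0.085]
force: [-0.5, 0.1, 0.1]
gripper_width: 0.699
gripper_force: 0.0
```

```bash
python3 -c "
from d import *
rep(165,36.5,(-2.8,1))"
```

```text
t 18.35 pos [559.1  62.6 247.9] injar [ -0.8  -2.1 225.5] zyx [ 3.613e+01 -3.000e-02 -1.500e-01]
dpos [ 26.8   0.9 -54.3] rot [-0.07  0.12  0.38] joints [ 0.02  0.11  1.97 -0.09  0.57  1.11] F_jar [-0.4  0.1  0.3] T_jar [-0.01  0.2  -0.03]
```

Emit:
drive_tool(
  moves=[
    [[0.008,0.0009,-0.018,0,0,0.3],[0.009,0,-0.018,0,0,0],[0.0075,0,-0.0135,0,0,0],[0,0,0,0,0,0],[0,0,0,0,0,0]],
  ],
)

```text
time: 18.85
eef_pos: [583.9, 63.8, 199.2]
tool_rot: [0.933, 0.264, 0.229, 0.084]
force: [-1.2, 0.2, -0.1]
gripper_width: 0.702
gripper_force: 0.0
```

```bash
python3 -c "
from d import *
rep(165,36.5,(-2.8,1))"
```

```text
t 18.85 pos [583.9  63.8 199.2] injar [ -1.9   1.2 170.9] zyx [36.42 -0.2  -0.07]
dpos [ 1.9 -0.3 -5.6] rot [-0.07  0.21  0.04] joints [ 0.02  0.22  1.98 -0.11  0.45  1.12] F_jar [-1.1  0.1  0.5] T_jar [0.01 0.15 0.01]
```

Emit:
drive_tool(
  moves=[
    [[0.0019,-0.0003,-0.0056,0,0.2,0],[0,0,0,0,0,0],[0,0,0,0,0,0]],
  ],
)

```text
time: 19.15
eef_pos: [585.7, 63.7, 192.7]
tool_rot: [0.934, 0.264, 0.226, 0.084]
force: [0.7, -0.2, 0.0]
gripper_width: 0.7
gripper_force: 0.0
```

Emit:
drive_tool(
  moves=[
    [[0,0,0,0,0,0],[0,0,0,0,0,0],[0,0,0,0,0,0],[0,0,0,0,0,0],[0,0,0,0,0,0]],
  ],
  fingers=0,
)

```text
time: 19.65
eef_pos: [586.8, 62.8, 193.3]
tool_rot: [0.933, 0.264, 0.227, 0.085]
force: [-0.5, -6.6, 4.9]
gripper_width: 0.153
gripper_force: 59.4
```

```bash
python3 -c "
from d import *
rep(165,36.5,(-2.8,1))"
```

```text
t 19.65 pos [586.8  62.8 193.3] injar [ -2.1   0.4 164.3] zyx [36.49 -0.04 -0.05]
dpos [-0.9  0.7  0.3] rot [0.01 0.06 0.02] joints [ 0.02  0.23  1.98 -0.11  0.44  1.12] F_jar [ 2.4 -6.6  4.3] T_jar [-1.17 -0.18  0.08]
```

Emit:
drive_tool(
  moves=[
    [[0,-0.0005,-0.0003,0.94,-0.08,-1.77],[0.0001,0,-0.0002,0.94,-0.08,-1.77],[0,0,0,0,0,0]],
  ],
)

```text
time: 19.95
eef_pos: [587.7, 62.6, 193.8]
tool_rot: [0.942, 0.232, 0.231, 0.077]
force: [-2.0, -4.3, 8.9]
gripper_width: 0.154
gripper_force: 60.8
```

```bash
python3 -c "
from d import *
rep(165,33,(-2.8,1))"
```

```text
t 19.95 pos [587.7  62.6 193.8] injar [ -1.    0.2 164.2] zyx [32.53 -0.19 -0.1 ]
dpos [-1.9  0.9 -0.2] rot [-0.21  0.23  0.41] joints [ 0.02  0.23  1.98 -0.11  0.44  1.19] F_jar [ 2.7 -4.4  8.7] T_jar [-0.8  -0.18  0.71]
```

Emit:
drive_tool(
  moves=[
    [[-0.0007,0,-0.0003,0,0,0],[-0.0006,0,-0.0002,0.47,-0.04,-0.88],[0,0,0,0,0,0]],
  ],
)

```text
time: 20.25
eef_pos: [587.6, 62.5, 193.8]
tool_rot: [0.943, 0.225, 0.233, 0.076]
force: [1.3, -5.0, 6.3]
gripper_width: 0.154
gripper_force: 63.2
```

```bash
python3 -c "
from d import *
rep(165,33,(-2.8,1))"
```

```text
t 20.25 pos [587.6  62.5 193.8] injar [-1.100e+00  1.000e-01  1.644e+02] zyx [31.63 -0.31 -0.16]
dpos [-1.7  1.  -0.2] rot [-0.64  0.4   1.2 ] joints [ 0.02  0.23  1.99 -0.11  0.43  1.21] F_jar [ 4.5 -4.9  4.8] T_jar [-0.79 -0.64  1.11]
```

Emit:
drive_tool(
  moves=[
    [[0.0002,-0.0004,0,-0.47,0.04,0.88],[0,0,0,0,0,0]],
  ],
)

```text
time: 20.45
eef_pos: [587.7, 62.5, 193.8]
tool_rot: [0.941, 0.233, 0.232, 0.077]
force: [1.0, -2.2, 7.5]
gripper_width: 0.158
gripper_force: 60.4
```

Emit:
drive_tool(
  moves=[
    [[0,0,0,0,0,0],[0,0,0,0,0,0],[0,0,0,0,0,0],[0,0,0,0,0,0]],
  ],
  fingers=0.7,
)

```text
time: 20.85
eef_pos: [584.2, 62.9, 190.7]
tool_rot: [0.943, 0.231, 0.229, 0.076]
force: [-0.7, -0.1, -0.5]
gripper_width: 0.696
gripper_force: 0.0
```

Emit:
drive_tool(
  moves=[
    [[-0.005,0.0004,0.009,0,0,0],[-0.009,0.0008,0.018,0,0,0],[-0.019,0.0015,0.035,0,0,0],[-0.019,0.0015,0.035,0,0,0],[-0.019,0.0015,0.035,0,0,0]],
  ],
)

```text
time: 21.35
eef_pos: [512.1, 68.6, 324.6]
tool_rot: [0.943, 0.232, 0.229, 0.076]
force: [0.8, -0.6, 0.5]
gripper_width: 0.697
gripper_force: 0.0
```

Emit:
drive_tool(
  moves=[
    [[-0.03,-0.03,0.02,0,0,0],[-0.03,-0.04,0,0,0,0],[-0.03,-0.04,0,0,0,0],[0,-0.045,0,0,0,0],[0,-0.045,0,0,0,0]],
  ],
)

```text
time: 21.85
eef_pos: [424.2, -129.9, 344.4]
tool_rot: [0.942, 0.232, 0.23, 0.077]
force: [0.9, -0.1, 0.7]
gripper_width: 0.695
gripper_force: 0.0
```

```bash
python3 e2.py; python3 e2.py
```

```text
side [[1.21, 1.25], [1.75, 0.16], [-0.1, -1.68]]
top [[-1.21, 1.33], [0.18, 1.85], [-0.4, -0.07]]
xyz [ -2.6   1.2 117.9] yaw 36.5 tilt [0.2 0.4] [ 0.04  0.07  0.01 -0.14  0.04  0.33 -0.05  0.13  0.13 -0.4  -0.1   0.18
  0.02  0.04]
side [[1.21, 1.25], [1.74, 0.16], [-0.14, -1.68]]
top [[-1.22, 1.33], [0.2, 1.84], [-0.4, -0.07]]
xyz [ -2.6   1.2 117.9] yaw 36.5 tilt [0.1 0.4] [ 0.04  0.07  0.01 -0.14  0.04  0.33 -0.05  0.13  0.12 -0.4  -0.1   0.17
  0.01  0.04]
```

The lid returned to the same settled place. It is level and bottomed, and it meets the stop when turned clockwise; the rest is thread play downhill. Handing in.

```bash
python3 -c "
from bench import ctrl
print(ctrl.job_done())"
```

```text
the job is handed in; nothing more can be done
None
```

The lid is screwed down onto the jar until it met the stop, and the gripper has let go. After release it settled about 2 mm downhill with its red dots about 83° clockwise of the blue ones, against the stated 87°. By the cameras it sits about 1 mm above fully home, at the edge of the 0–1 mm allowed. I regrasped and tightened it once, and it settled back to the same place. The job was handed in at about 22 s, and the mug, bowl and soap bottle were not touched.

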